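# Hold back a belt tensioner with the socket that fits

### The arm

A 6-joint arm with a two-finger parallel gripper is mounted at the origin on a cart in front of the work surface, level with it; the furniture and walls round the work are solid. World frame = base frame: x ahead of the robot, y to its left, z up, the work surface at z = 0. Lengths are in mm, angles in rad, forces in N, time in s.
With the tool pointing down it reaches from about 300 to 775 mm from the base axis. Payload 14.6 kg.
Tool frame: the origin (TCP) lies between the finger pads; the fingertips stand 25 mm ahead of it and the grasp point (between the pads) lies 6 mm ahead of it; z points along the fingers, y is the line along which they close (so a half turn about z gives the same grasp; the last joint's range is limited). The gripper opens to 94 mm and grips with 3 to 60 N. Pads are 16 mm wide; open, the fingers measure 119 mm over their backs; the gripper's body (75 mm by 177 mm) begins 78 mm behind the grasp point.
Start: joints at [1.065, 0.3, 1.521, -0, 1.321, -0.067], TCP at [233.665, 497.885, 199.746] pointing down, gripper open.
Joint ranges: [-3.03, 3.03], [-0.79, 2.21], [0.23, 2.52], [-1.04, 4.18], [0, 3.07], [-2.55, 2.55]. Speed limits (rad/s): [2.22, 2.22, 2.57, 3.14, 3.14, 3.14].

### API

Orientations are given as [roll, pitch, yaw] about the fixed x, y, z axes, in that order (R = Rz(yaw) Ry(pitch) Rx(roll)).
In Python, from cell import manip gives the robot as it stands. The module is installed in compiled form; this text tells all that it offers.
- The arm moves only by the tool step_arm, never from a script. Its argument "series" is one flat list of numbers, 5 for each row, row after row: the shift along the world's x, y, z in mm, then the turn about the world's z in rad, then the closure, from 0 (fully open) to 1 (shut). In form: [dx, dy, dz, spin, jaw, dx, dy, dz, spin, jaw, ...]. A call has 1 to 20 rows; each row shifts and turns the commanded pose from where the row before left it; what a row does not reach is not made up. A row lasts 1/8 s, in which the tool goes at most 62.5 mm and 10.7 degrees, less where a joint would pass 70% of its speed; a pose out of reach is approached as far as the arm can. A call is refused whole if a number of a shift passes 62.5 or a number of a turn 0.188, either way. A call with a gripper value outside its range is refused whole. The fingers move at their own pace and stop on an object; "squeeze" is the grip in N (left out, the last holds). Time passes only in rows, so rows that do not move let the fingers close. It gives the time, the measured TCP pose, the force, the opening and the grip force at its end, in the units of the state.
- manip.read_state(): the state, without advancing time (a new reading comes with each control period).
- manip.camera(name): name is "scene" or "top"; returns (picture, depth): 400x640x3 uint8, blue, green, red; 400x640 float32, mm along the optical axis (not along the pixel's ray), 0 where there is no reading.
- manip.camera_info(name): a dict with "fovy" (degrees; the focal length in pixels is half the picture's height over the tangent of half this angle, whatever the lens; pixels are square), "cx", "cy" (the principal point, pixels), "eye" and "orientation" of the camera in the world. Camera axes: x right, y down, z forward; pixel columns grow to the right and rows downward; lengths in mm; the calibration is good to about 2 mm. A picture is of the moment at which its call begins. camera_info takes no time and is no camera call.
- manip.sign_off(): hands the job in; it is judged then, once.
The state is a dict: "clock": time; "joints": joint angles; "qd": joint speeds; "effort": joint torques, N m; "eef_pos": TCP position; "eef_rot": TCP orientation; "wrist_force": force on the tool from outside, world axes, zero at the start; "moment": the same for the moment, N m; "finger_gap": finger opening in mm; "finger_force": force on a finger pad.
Only numpy, scipy, OpenCV 4.12 (cv2) and the standard library are available. Lean on these libraries where they do the work, as an engineer would, in place of code of your own. Each camera call takes 0.05 s, during which the arm holds its last target. There are 200 camera calls.

### The job

The belt drive on the bench is waiting for its new belt, so its spring-loaded tensioner has to be held out of the way while a helper slips the belt on. The socket left sitting on the tensioner's pivot nut is too big and only spins: stand it in the tray with the others and let go of it, find the socket in the tray that fits the nut, push it fully home on the nut and with it swing the tensioner arm anticlockwise (seen from above), away from the pulleys, as far as its stop. Finish there, still gripping that socket and holding the arm back against its spring, touching the drive only through the socket, with the third socket still standing in the tray and the screwdriver and the tape measure left where they are.

Things in the scene. Friction and masses are not known exactly. Their poses are not given: they have to be found in the camera images.
- belt_drive: belt drive laid flat, fixed: grey steel pan 22 mm high with two aluminium pulleys (52 and 96 mm across, shafts up to 58 mm above the bench) and the tensioner. Origin: on the tensioner's pivot axis, at the pan's underside; the pan reaches x -50 to +155 mm, y -138 to +126 mm; small pulley at (95, 85), large one at (95, -83) mm.
- tensioner (a joint): angle of the tensioner arm about its upright pivot, in rad: 0 = sprung in between the pulleys (rest), growing anticlockwise seen from above, 0.70 = against its outer stop. A spring turns it back to 0: about 0.10 N m at rest, 0.35 N m at the stop.
- nut_seat (a point): hex nut on the tensioner's pivot, turning with its arm: 30 mm across flats, 18 mm high, top edge chamfered, a 16 mm stud standing 9 mm out of it. Point: on the axis at the nut's foot, 60 mm above the bench, where a seated socket's mouth is. z up, x along the arm to its idler roller; nut flats face +x, -x and every 60 degrees. The arm lies below this plane; its screw head, 68 mm out, 9 mm above.
- socket_36_mid (a point): largest socket, at first loose on the nut: plain steel, six-sided inside and outside, open right through, 56 mm tall, bore 38 mm and outside 47 mm across flats (grip it across two opposite flats). Stands mouth down, as used. Point: its centre, 28 mm above the mouth; z up along the axis; flats, of bore and outside alike, face +x, -x and every 60 degrees.
- socket_30_mid (a point): middle-sized socket, in the tray: plain steel, six-sided inside and outside, open right through, 56 mm tall, bore 32 mm and outside 41 mm across flats (grip it across two opposite flats). Stands mouth down, as used. Point: its centre, 28 mm above the mouth; z up along the axis; flats, of bore and outside alike, face +x, -x and every 60 degrees.
- socket_24_mid (a point): smallest socket, in the tray: plain steel, six-sided inside and outside, open right through, 56 mm tall, bore 26 mm and outside 35 mm across flats (grip it across two opposite flats). Stands mouth down, as used. Point: its centre, 28 mm above the mouth; z up along the axis; flats, of bore and outside alike, face +x, -x and every 60 degrees.
- socket_tray: dark flat steel tray, fixed, 130 x 310 mm (x, y), walls 3 mm thick and 18 mm high, inner floor 3 mm above its underside. Origin: centre of its underside. Two sockets stand in it near y = -95 mm and y = 0; the part round y = +95 mm is free.
- screwdriver: screwdriver with red handle, 198 mm long and 29 mm high, lying beyond the tray; a bystander
- tape_measure: yellow tape measure, 91 x 38 mm, 69 mm high, standing between tray and belt drive at the back; a bystander
There are look-alikes about, which are no part of the job. What is shaped like the part that bears socket_36_mid but turquoise is not meant.

How it is judged:
By the outcome, as a careful person would: the job done as asked, in the order asked, and still so for the second after the job is handed in, while the arm keeps its last pose, push and grip.
It also fails if it takes over 58 s, if anything falls off the work surface, if the arm or the gripper's body presses on something with over 40 N, if the wrist force passes 120 N, or if a joint passes its speed limit or range.

## Working session

There is one attempt and no reset: what is moved stays moved. The work goes in short steps, Python scripts to look and compute and a tool call to move; the robot and the scene stay as the last step left them, time stands still between calls to the robot, and variables do not carry over. Pictures are saved under pics/ and viewed, at most 10 in all, crops included, and the job is handed in when it is done.

Besides the shell and the picture viewer there is one more tool, called as name(argument=value, ...), one argument or row to a line, values as JSON. step_arm: Moves the arm, as the interface text tells. Its arguments: {"type":"object","properties":{"series":{"type":"array"},"squeeze":{"type":"number"}},"required":["series"]}

```bash
mkdir -p pics; cat > h.py <<'E'
import numpy as np, cv2
from cell import manip
def K(n):
    i=manip.camera_info(n); f=200/np.tan(np.radians(i['fovy'])/2); return i,f
def grab(n,out=None):
    p,d=manip.camera(n)
    if out: cv2.imwrite('pics/'+out,p)
    np.savez(n+'.npz',p=p,d=d); return p,d
def rot(n):
    from scipy.spatial.transform import Rotation as R
    o=np.array(K(n)[0]['orientation'],float)
    return o if o.shape==(3,3) else (R.from_euler('xyz',o).as_matrix() if o.size==3 else R.from_quat(o).as_matrix())
def cloud(n,d):
    i,f=K(n); v,u=np.mgrid[:400,:640]
    c=np.dstack([(u-i['cx'])/f*d,(v-i['cy'])/f*d,d])
    return c@rot(n).T+np.array(i['eye'])
def ray(n,u,v,z):
    i,f=K(n); r=rot(n)@np.array([(u-i['cx'])/f,(v-i['cy'])/f,1]); e=np.array(i['eye'],float)
    return e+r*(z-e[2])/r[2]
def pix(n,P):
    i,f=K(n); c=rot(n).T@(np.array(P)-np.array(i['eye'])); return c[0]/c[2]*f+i['cx'],c[1]/c[2]*f+i['cy']
E
python3 - <<'E'
from h import *
for n in('top','scene'): print(manip.camera_info(n)); grab(n,n+'1.png')
print(manip.read_state())
E
```

```text
{'fovy': 49.16246840529431, 'cx': 318.8561883562825, 'cy': 198.56694888831117, 'eye': array([ 362.97905977,  -30.09063449, 1208.27442552]), 'orientation': array([-2.91294168,  0.00351127, -1.71475021])}
{'fovy': 54.05218741239148, 'cx': 323.53327853620794, 'cy': 203.94989179227585, 'eye': array([  57.52751207, -512.12233548,  815.51470289]), 'orientation': array([-2.36365778,  0.02074393, -0.86242269])}
{'clock': 0.1, 'joints': array([ 1.06540791e+00,  3.00445189e-01,  1.52151623e+00, -5.73934364e-06,
        1.32069129e+00, -6.65806289e-02]), 'qd': array([-1.12086342e-03, -6.32604465e-04, -5.87159687e-04, -4.56539926e-06,
       -1.11089752e-04,  1.34830235e-03]), 'effort': array([ 1.62937311e-03, -5.32637429e+01, -3.53283727e+01,  7.09864986e-02,
        2.34893057e-02, -7.91265916e-05]), 'eef_pos': array([233.55158838, 497.68517073, 199.22797623]), 'eef_rot': array([-3.14053457e+00, -6.49802759e-05,  2.70278626e+00]), 'wrist_force': array([-0.26394466, -0.23569846, -0.24685434]), 'moment': array([-0.02734534, -0.00214166, -0.0513545 ]), 'finger_force': 0.0, 'finger_gap': 93.87599734911117}
```

View pics/top1.png

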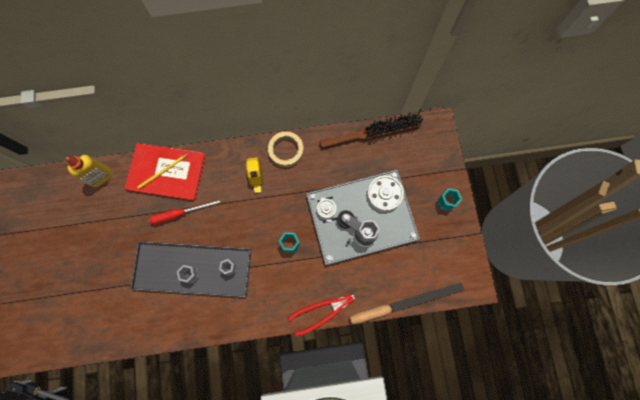

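View pics/scene1.png

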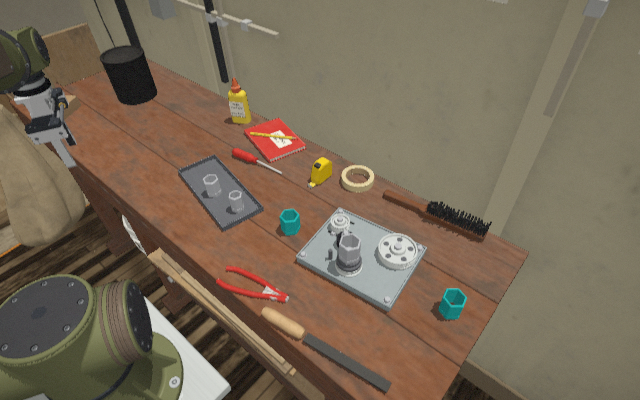

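Top view: tray around (192,270) with sockets at (187,273) and (227,267), the drive around (362,217), and the big socket at (368,230). The turquoise look-alikes are at (289,242) and (450,200), the tape at (254,175) and the screwdriver at (185,212).

```bash
python3 - <<'E'
from h import *
z={n:np.load(n+'.npz') for n in('top','scene')}
W={n:cloud(n,z[n]['d']) for n in z}
def near(n,c,r,lo,hi):
    w=W[n]; m=(np.hypot(w[...,0]-c[0],w[...,1]-c[1])<r)&(w[...,2]>lo)&(w[...,2]<hi)&(z[n]['d']>0); return w[m]
for name,(u,v),zt in(('big',(368,228),116),('A',(187,271),59),('B',(227,265),59)):
    c=ray('top',u,v,zt)
    print(name,c.round(0))
    for n in W:
        q=near(n,c[:2],38,zt-8,zt+10)
        if len(q):
            rc=cv2.minAreaRect(q[:,:2].astype(np.float32)); print(n,len(q),q.mean(0).round(1),'zmax',q[:,2].max().round(1),np.round(rc[0],1),np.round(rc[1],1),round(rc[2],1))
# tray: dark mask; pan corners
p=z['top']['p']; w=W['top']
for nm,c,lo,hi in(('pan',ray('top',362,217,22),16,28),):
    q=near('top',c[:2],190,lo,hi); rc=cv2.minAreaRect(q[:,:2].astype(np.float32)); print(nm,rc,len(q))
g=p.astype(int); m=((g.max(2)<95)&(np.abs(g[...,2]-g[...,0])<22)).astype(np.uint8)
m[:,:110]=0;m[:,270:]=0;m[:220]=0;m[320:]=0
k=max(cv2.findContours(m,0,1)[0],key=cv2.contourArea)
k=np.array([ray('top',a,b,10)[:2] for a,b in k[:,0]],np.float32); print('tray',cv2.minAreaRect(k))
for n in('top','scene'):
    for (P,s) in ((ray('top',368,230,116),'big'),(ray('top',207,268,59),'AB')):
        u,v=pix(n,P); print(n,s,u,v)
p2=z['scene']['p']
def crop(n,P,h):
    u,v=map(int,pix(n,P)); a=z[n]['p'][v-h:v+h,u-h:u+h]; return cv2.resize(a,(300,300),interpolation=cv2.INTER_CUBIC)
L=[crop(n,ray('top',*uv,zt),h) for n in('top','scene') for uv,zt,h in(((368,230),116,30),((207,268),59,40))]
cv2.imwrite('pics/c1.png',np.vstack([np.hstack(L[:2]),np.hstack(L[2:])]))
E
```

```text
big [ 522. -175.  116.]
top 116 [ 519.5 -174.6  114.7] zmax 121.1 [ 519.7 -174.6] [50.1 47.3] 85.2
scene 171 [ 517.4 -177.   114.2] zmax 119.8 [ 519.3 -176.7] [50.4 47.9] 83.4
A [486. 303.  59.]
top 102 [482.1 309.3  57.3] zmax 63.7 [482.1 308.7] [43.  41.2] 80.7
scene 100 [481.4 307.4  57.1] zmax 63.1 [481.9 309.1] [44.1 40.5] 67.6
B [487. 198.  59.]
top 82 [484.8 202.   57.4] zmax 64.1 [485.1 202. ] [34.3 37.4] 67.5
scene 91 [484.3 201.1  56.6] zmax 62.4 [484.7 200.8] [40.9 34.3] 48.4
pan ((571.8766479492188, -175.3372039794922), (205.56448364257812, 265.4774169921875), 6.80806827545166) 4759
tray ((495.4324645996094, 305.48150634765625), (312.8346862792969, 130.3072967529297), 77.88795471191406)
top big 368.0 230.00000000000006
top AB 207.0 268.0
scene big 348.1175205108926 241.10542129440375
scene AB 224.01029872697808 186.3281532666346
```

View pics/c1.png

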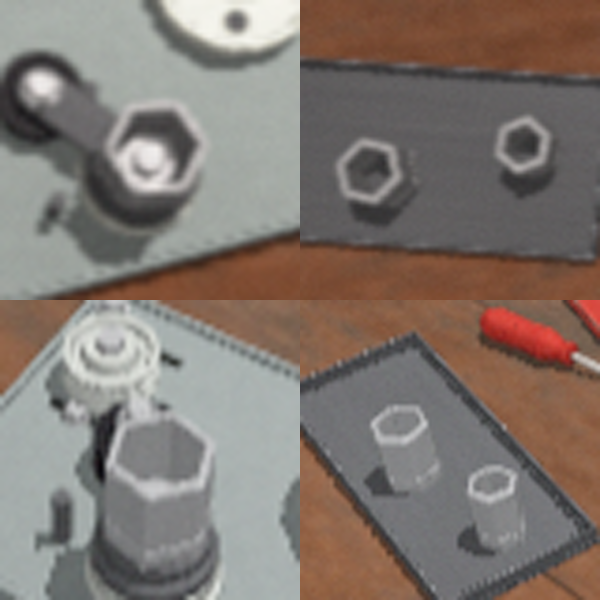

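The crops show the rims of all three sockets clearly. A (left) is the larger of the two in the tray, about 41 mm, so it is socket_30; B is socket_24. The arm points up and to the left. Next I'll measure the hex and arm angles.

```bash
python3 - <<'E'
from h import *
z={n:np.load(n+'.npz') for n in('top','scene')}
W={n:cloud(n,z[n]['d']) for n in z}
t=np.radians(np.arange(360)); D=np.c_[np.cos(t),np.sin(t)]
for nm,c,zt in(('big',(519.4,-175.5),116),('A',(482,308.8),59),('B',(485,201.5),59)):
    for n in W:
        w=W[n];m=(np.hypot(w[...,0]-c[0],w[...,1]-c[1])<32)&(abs(w[...,2]-zt+2)<7)
        # rim pixels -> rays on top plane; bright ones only
        vv,uu=np.nonzero(m); I=z[n]['p'][vv,uu].mean(1)
        for th in (0,140):
            P=np.array([ray(n,a,b,zt)[:2] for a,b,i in zip(uu,vv,I) if i>th])
            if len(P)<20: print(nm,n,th,len(P));continue
            hs=(P@D.T).max(0)
            # centre via first harmonic, flats at minima of support
            cx=2*(hs[:,None]*D).mean(0); ph=np.angle((hs*np.exp(6j*t)).sum()*1)
            print(nm,n,th,len(P),'c',cx.round(1),'flat deg',round(((np.degrees(ph)+180)/6)%60,1),'amp',abs((hs*np.exp(6j*t)).mean()).round(2),'w',(hs+np.roll(hs,180)).min().round(1))
# idler/screw: points near z 69 between 40 and 95mm from pivot, arm
for n in W:
    w=W[n]-[519.4,-175.5,0]; r=np.hypot(w[...,0],w[...,1])
    for lo,hi,a,b in((45,62,34,100),(62,76,45,95)):
        m=(r>a)&(r<b)&(w[...,2]>lo)&(w[...,2]<hi)&(z[n]['d']>0)
        q=w[m]
        if len(q): 
            print(n,lo,hi,len(q),q.mean(0).round(1),np.degrees(np.arctan2(*q.mean(0)[1::-1])).round(1))
print('place px',pix('top',(513,396,59)),pix('scene',(513,396,59)))
E
```

```text
big top 0 117 c [ 519.1 -174.9] flat deg 55.0 amp 0.55 w 46.0
big top 140 88 c [ 520.  -175.8] flat deg 55.4 amp 0.41 w 44.8
big scene 0 184 c [ 515.8 -178.5] flat deg 56.9 amp 0.47 w 47.3
big scene 140 132 c [ 518.  -177.6] flat deg 54.7 amp 0.51 w 46.1
A top 0 103 c [481.8 308.7] flat deg 36.3 amp 0.36 w 40.5
A top 140 68 c [482.  308.3] flat deg 38.8 amp 0.46 w 38.0Traceback (most recent call last):
  File "<stdin>", line 11, in <module>
  File "h.py", line 18, in ray
    i,f=K(n); r=rot(n)@np.array([(u-i['cx'])/f,(v-i['cy'])/f,1]); e=np.array(i['eye'],float)
        ~^^^
  File "h.py", line 4, in K
    i=manip.camera_info(n); f=200/np.tan(np.radians(i['fovy'])/2); return i,f
ValueError: time passes only in moves, steps and waits
```

```bash
sed -i 's/^def K(n):/import functools\n@functools.cache\ndef K(n):/' h.py; python3 - <<'E'
from h import *
z={n:np.load(n+'.npz') for n in('top','scene')}
W={n:cloud(n,z[n]['d']) for n in z}
t=np.radians(np.arange(360)); D=np.c_[np.cos(t),np.sin(t)]
for nm,c,zt in(('A',(482,308.8),59),('B',(485,201.5),59)):
    for n in W:
        w=W[n];m=(np.hypot(w[...,0]-c[0],w[...,1]-c[1])<32)&(abs(w[...,2]-zt+2)<7)
        vv,uu=np.nonzero(m)
        P=np.array([ray(n,a,b,zt)[:2] for a,b in zip(uu,vv)])
        hs=(P@D.T).max(0); ph=np.angle((hs*np.exp(6j*t)).sum())
        print(nm,n,(2*(hs[:,None]*D).mean(0)).round(1),'flat deg',round(((np.degrees(ph)+180)/6)%60,1))
for n in W:
    w=W[n]-[519.4,-175.5,0]; r=np.hypot(w[...,0],w[...,1])
    for lo,hi,a,b in((45,62,34,100),(63,76,45,95)):
        m=(r>a)&(r<b)&(w[...,2]>lo)&(w[...,2]<hi)&(z[n]['d']>0)
        q=w[m]
        if len(q): print(n,lo,hi,len(q),q.mean(0).round(1),np.degrees(np.arctan2(*q.mean(0)[1::-1])).round(1))
print('place px',pix('top',(513,396,59)),pix('scene',(513,396,59)))
E
```

```text
A top [481.8 308.7] flat deg 36.3
A scene [480.8 305.2] flat deg 38.6
B top [484.5 201.4] flat deg 10.9
B scene [482.2 198.1] flat deg 17.8
top 45 62 281 [45.7 25.2 52.8] 28.8
top 63 76 30 [45.9 46.6 66.9] 45.4
scene 45 62 126 [47.2  5.1 49.3] 6.1
scene 63 76 22 [47.7 48.3 68.8] 45.3
place px (np.float64(150.52437545532416), np.float64(265.9430562831177)) (np.float64(200.3842102163112), np.float64(161.30257466036588))
```

step_arm(
  series=[19,-45,0,-0.0115,0,19,-45,0,-0.0115,0,19,-45,0,-0.0115,0,19,-45,0,-0.0115,0,19,-45,0,-0.0115,0,19,-45,0,-0.0115,0,19,-45,0,-0.0115,0,19,-45,0,-0.0115,0,19,-45,0,-0.0115,0,19,-45,0,-0.0115,0,19,-45,0,-0.0115,0,19,-45,0,-0.0115,0,19,-45,0,-0.0115,0,19,-45,0,-0.0115,0,19,-45,0,-0.0115,0,0,0,0,0,0,0,0,0,0,0],
  squeeze=30,
)

```text
clock: 2.22
eef_pos: [518.3, -176.6, 199.3]
eef_rot: [-3.142, -0.001, 2.53]
wrist_force: [0.8, -0.4, 0.2]
finger_gap: 94.0
finger_force: 0.0
```

step_arm(
  series=[1,1,-25,0,0,0,0,-25,0,0,0,0,-25,0,0,0,0,-20,0,0.2,0,0,0,0,0.35,0,0,0,0,0.6,0,0,0,0,0.6,0,0,0,0,0.6,0,0,0,0,0.6],
)

```text
clock: 3.35
eef_pos: [520.1, -176.0, 105.4]
eef_rot: [3.141, 0.001, 2.53]
wrist_force: [0.9, 3.0, 4.1]
finger_gap: 46.1
finger_force: 30.0
```

step_arm(
  series=[0,0,15,0,0.6,0,0,20,0,0.6,0,0,25,0,0.6,-0.5,44,0,0,0.6,-0.5,44,0,0,0.6,-0.5,44,0,0,0.6,-0.5,44,0,0,0.6,-0.5,44,0,0,0.6,-0.5,44,0,0,0.6,-0.5,44,0,0,0.6,-0.5,44,0,0,0.6,-0.5,44,0,0,0.6,-0.5,44,0,0,0.6,-0.5,44,0,0,0.6,-0.5,44,0,0,0.6,-0.5,44,0,0,0.6,0,0,-30,0,0.6,0,0,-30,0,0.6,0,0,-30,0,0.6,0,0,0,0,0.6],
)

```text
clock: 5.85
eef_pos: [512.2, 395.1, 73.0]
eef_rot: [-3.137, -0.001, 2.53]
wrist_force: [0.5, -0.0, -2.4]
finger_gap: 46.5
finger_force: 30.0
```

```bash
python3 - <<'E'
from h import *
a=grab('top')[0][200:330,100:270]; b=grab('scene')[0][110:240,140:310]
cv2.imwrite('pics/c2.png',np.hstack([cv2.resize(x,(400,306),interpolation=2) for x in (a,b)]))
E
```

```text
(no output)
```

View pics/c2.png

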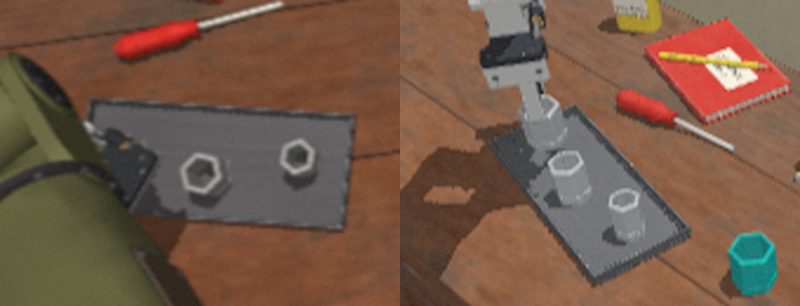

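The crops show the big socket held over the free end of the tray, with the other two sockets untouched. I'll lower it now.

step_arm(
  series=[0,0,-12,0,0.6,0,0,-8,0,0.6,0,0,-3,0,0.6,0,0,-2,0,0.6,0,0,0,0,0.6,0,0,0,0,0.6],
)

```text
clock: 6.7
eef_pos: [513.3, 396.0, 50.0]
eef_rot: [3.141, 0.0, 2.53]
wrist_force: [1.3, 0.3, -3.9]
finger_gap: 46.4
finger_force: 30.0
```

step_arm(
  series=[0,0,-1.5,0,0.6,0,0,-1,0,0.6,0,0,0,0,0.6],
)

```text
clock: 7.08
eef_pos: [513.5, 396.1, 48.4]
eef_rot: [3.141, 0.0, 2.53]
wrist_force: [-2.9, -1.8, 6.7]
finger_gap: 46.3
finger_force: 30.0
```

step_arm(
  series=[0,0,0,0,0.3,0,0,0,0,0.3,0,0,0,0,0.3,0,0,20,0,0.3,0,0,25,0,0.3,0,0,25,0,0.3,-4,-11,0,-0.17,0.3,-4,-11,0,-0.17,0.2,-4,-11,0,-0.17,0.2,-4,-11,0,-0.17,0.2,-4,-11,0,-0.17,0.2,-4,-11,0,-0.17,0.2,-4,-11,0,-0.17,0.2,-4,-11,0,-0.17,0.2,0,0,0,0,0.2,0,0,0,0,0.2],
)

```text
clock: 9.07
eef_pos: [481.5, 308.3, 118.0]
eef_rot: [3.141, -0.001, 1.174]
wrist_force: [0.4, -0.4, 0.8]
finger_gap: 75.1
finger_force: 0.0
```

```bash
python3 - <<'E'
from h import *
b=grab('scene')[0][110:240,140:310]
cv2.imwrite('pics/c3.png',cv2.resize(b,(510,390),interpolation=2))
E
```

```text
(no output)
```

View pics/c3.png

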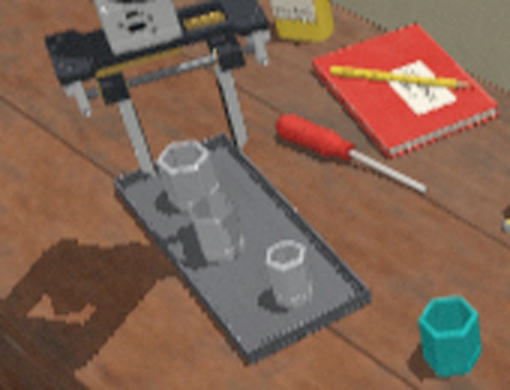

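The crop shows the big socket standing at the far end of the tray, around (185,160). Socket A is in shadow in front of it at (215,210) and the smallest is at (287,255). I'll descend on A next.

step_arm(
  series=[0,0,-25,0,0.2,0,0,-25,0,0.2,0,0,-20,0,0.2,0,0,0,0,0.4,0,0,0,0,0.65,0,0,0,0,0.65,0,0,0,0,0.65,0,0,0,0,0.65],
  squeeze=50,
)

```text
clock: 10.12
eef_pos: [481.6, 308.0, 47.9]
eef_rot: [3.141, -0.001, 1.17]
wrist_force: [0.1, -0.4, 4.8]
finger_gap: 40.2
finger_force: 49.7
```

step_arm(
  series=[0,0,20,0,0.65,0,0,25,0,0.65,0,0,35,0,0.65,0,0,35,0,0.65,0,0,0,0,0.65,0,0,0,0,0.65],
)

```text
clock: 10.88
eef_pos: [480.6, 307.6, 160.7]
eef_rot: [-3.14, 0.002, 1.17]
wrist_force: [-0.4, -0.3, -3.0]
finger_gap: 40.1
finger_force: 49.7
```

```bash
python3 - <<'E'
from h import *
s=manip.read_state(); print(s['eef_pos'],s['wrist_force'])
C=[]
for n in('top','scene'):
    p,d=grab(n); w=cloud(n,d)
    for lo,hi,r0 in((83,92,14),(72,82,24),):
        m=(np.hypot(w[...,0]-519.3,w[...,1]+175.6)<r0)&(w[...,2]>lo)&(w[...,2]<hi)&(d>0)
        q=w[m]; rc=cv2.minAreaRect(q[:,:2].astype(np.float32)); print(n,lo,len(q),q.mean(0).round(1),np.round(rc[0],1),np.round(rc[1],1),round(rc[2],1))
    w2=w-[519.3,-175.6,0]; r=np.hypot(w2[...,0],w2[...,1]); m=(r>50)&(r<90)&(w2[...,2]>63)&(w2[...,2]<76); q=w2[m].mean(0); print('arm',m.sum(),np.degrees(np.arctan2(q[1],q[0])).round(1))
    u,v=map(int,pix(n,(519,-175,80))); C.append(cv2.resize(p[v-25:v+25,u-25:u+25],(400,400),interpolation=2))
cv2.imwrite('pics/c4.png',np.hstack(C))
E
```

```text
[480.58570943 307.56398696 160.66066074] [-0.36479197 -0.28991362 -2.98649805]
top 83 33 [ 518.4 -175.5   86.1] [ 518.6 -175.9] [13.4 15.9] 79.8
top 72 76 [ 518.3 -174.1   77.5] [ 518.1 -174.5] [29.  30.1] 43.2
arm 29 45.9
scene 83 37 [ 517.9 -176.3   86.7] [ 519.2 -176.2] [15.2 14.4] 13.2
scene 72 87 [ 514.8 -178.5   77.5] [ 518.2 -175.7] [31.8 29.7] 14.2
arm 31 45.1
```

View pics/c4.png

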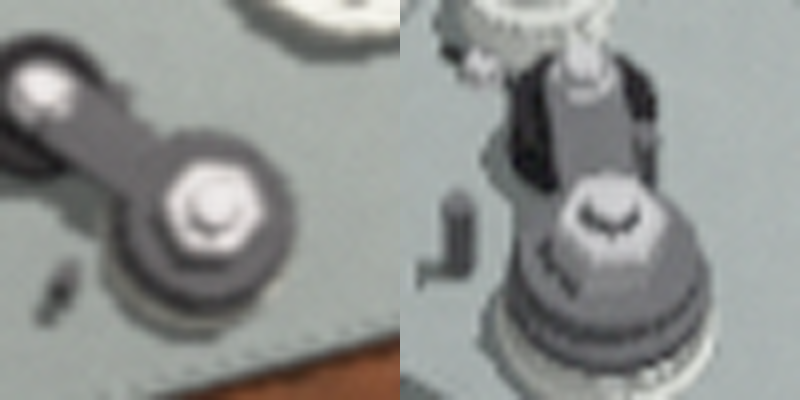

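The crops show the bare nut, its stud and the arm, with the nut at about (518.8, -175.7) and the arm at about 45.4°.

step_arm(
  series=[3.5,-44,0,0.013,0.65,3.5,-44,0,0.013,0.65,3.5,-44,0,0.013,0.65,3.5,-44,0,0.013,0.65,3.5,-44,0,0.013,0.65,3.5,-44,0,0.013,0.65,3.5,-44,0,0.013,0.65,3.5,-44,0,0.013,0.65,3.5,-44,0,0.013,0.65,3.5,-44,0,0.013,0.65,3.5,-44,0,0.013,0.65,0,0,-20,0,0.65,0,0,0,0,0.65,0,0,0,0,0.65],
)

```text
clock: 12.72
eef_pos: [519.7, -175.7, 142.4]
eef_rot: [-3.141, -0.0, 1.314]
wrist_force: [-0.7, 1.1, -2.5]
finger_gap: 40.1
finger_force: 49.8
```

```bash
python3 - <<'E'
from h import *
s=manip.read_state(); print(s['eef_pos'],s['eef_rot'],s['wrist_force'],s['moment'])
zt=s['eef_pos'][2]-45+56
C=[]
for n in('top','scene'):
    p,d=grab(n); w=cloud(n,d)
    m=(np.hypot(w[...,0]-518.8,w[...,1]+175.7)<27)&(abs(w[...,2]-zt+1)<5)
    q=w[m]; 
    if len(q): rc=cv2.minAreaRect(q[:,:2].astype(np.float32)); print(n,len(q),q.mean(0).round(1),np.round(rc[0],1),np.round(rc[1],1))
    u,v=map(int,pix(n,(519,-175,100))); C.append(cv2.resize(p[v-35:v+35,u-35:u+35],(400,400),interpolation=2))
cv2.imwrite('pics/c5.png',np.hstack(C))
E
```

```text
[ 519.74994006 -175.711468    142.39544622] [-3.14133753e+00 -6.48839387e-05  1.31387801e+00] [-0.71240009  1.07650104 -2.48059199] [-0.1162594   0.09725184 -0.03259575]
top 2 [ 532.1 -157.6  151.7] [ 532.1 -157.6] [2.8 0. ]
scene 110 [ 523.7 -180.7  152.5] [ 522.8 -181.3] [44.4 34.8]
```

View pics/c5.png

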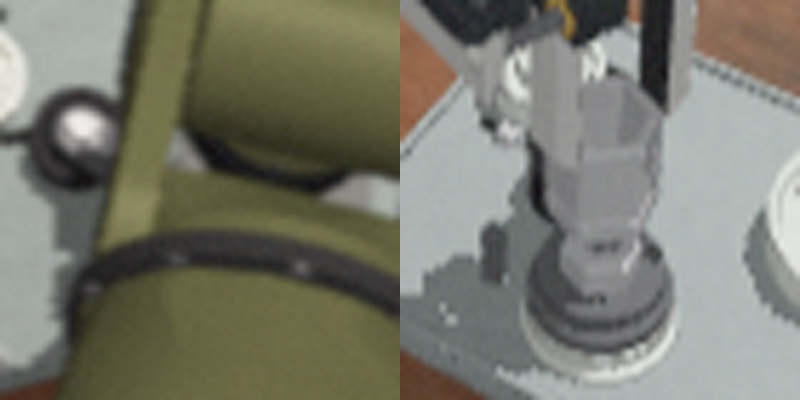

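The scene crop shows the held socket coaxial just above the nut (the top view is blocked by the arm). I'll descend gently and watch the force.

step_arm(
  series=[-0.8,0,-10,0,0.65,0,0,-6,0,0.65,0,0,-3,0,0.65,0,0,-3,0,0.65,0,0,-2,0,0.65,0,0,0,0,0.65],
  squeeze=60,
)

```text
clock: 13.58
eef_pos: [518.9, -176.3, 118.2]
eef_rot: [3.141, 0.0, 1.313]
wrist_force: [-0.5, -0.3, -3.4]
finger_gap: 40.0
finger_force: 59.7
```

step_arm(
  series=[0,0,-4,0,0.65,0,0,-4,0,0.65,0,0,-3,0,0.65,0,0,-1,0,0.65,0,0,0,0,0.65,0,0,0,0,0.65],
)

```text
clock: 14.32
eef_pos: [518.9, -176.2, 106.1]
eef_rot: [3.142, 0.0, 1.313]
wrist_force: [1.9, -3.0, -3.2]
finger_gap: 39.9
finger_force: 59.7
```

step_arm(
  series=[0,0,-1,0,0.65,0,0,-0.5,0,0.65,0,0,-0.5,0,0.65,0,0,0,0,0.65],
)

```text
clock: 14.82
eef_pos: [519.0, -176.5, 105.0]
eef_rot: [3.141, 0.001, 1.313]
wrist_force: [-2.4, -3.5, 6.5]
finger_gap: 40.0
finger_force: 59.8
```

step_arm(
  series=[0,0,0,0.05,0.65,0,0,0,0.05,0.65,0,0,0,0.05,0.65,0,0,0,0.05,0.65,0,0,0,0.05,0.65,0,0,0,0.05,0.65,0,0,0,0.05,0.65,0,0,0,0.05,0.65,0,0,0,0.05,0.65,0,0,0,0.05,0.65,0,0,0,0.05,0.65,0,0,0,0.05,0.65,0,0,0,0,0.65,0,0,0,0,0.65],
)

```text
clock: 16.58
eef_pos: [520.0, -176.8, 105.3]
eef_rot: [3.139, 0.003, 1.913]
wrist_force: [4.2, -5.9, 2.6]
finger_gap: 39.8
finger_force: 59.7
```

```bash
cat > m.py <<'E'
from h import *
s=manip.read_state(); print(s['eef_pos'],s['eef_rot'],s['wrist_force'],s['moment'])
for n in('scene','top'):
    p,d=grab(n); w=cloud(n,d)-[519,-176,0]; r=np.hypot(w[...,0],w[...,1]); m=(r>56)&(r<80)&(w[...,2]>63)&(w[...,2]<76)&(d>0)
    q=w[m]
    if len(q): q=np.median(q,axis=0); print(n,'arm',m.sum(),q,np.degrees(np.arctan2(q[1],q[0])).round(1))
E
python3 m.py
```

```text
[ 519.9877299  -176.80406733  105.25165324] [3.13890600e+00 2.62910728e-03 1.91279775e+00] [ 4.24916359 -5.88666182  2.60898586] [-1.2398629  -0.85462046 -0.25202041]
scene arm 1 [ 9.12685183 66.5154337  63.06369251] 82.2
top arm 25 [19.0435052  66.00189002 68.93570953] 73.9
```

step_arm(
  series=[0,0,0,0.04,0.65,0,0,0,0.04,0.65,0,0,0,0.04,0.65,0,0,0,0.04,0.65,0,0,0,0.04,0.65,0,0,0,0,0.65],
)

```text
clock: 17.42
eef_pos: [520.3, -176.7, 105.3]
eef_rot: [3.139, 0.003, 2.113]
wrist_force: [6.2, -4.5, 3.0]
finger_gap: 40.1
finger_force: 59.7
```

```bash
python3 m.py
```

```text
[ 520.34551211 -176.6557878   105.2970885 ] [3.13860868 0.00340262 2.11329812] [ 6.18032611 -4.48770613  2.99672539] [-0.96751338 -1.44044495 -0.30375841]
scene arm 19 [ 3.8198678  68.70490608 67.81721539] 86.8
top arm 27 [ 7.10356202 67.74892394 67.74298975] 84.0
```

step_arm(
  series=[0.5,0,0,0.02,0.65,0.5,0,0,0.02,0.65,0,0,0,0.02,0.65,0,0,0,0,0.65,0,0,0,0,0.65],
)

```text
clock: 18.15
eef_pos: [520.7, -176.7, 105.2]
eef_rot: [3.14, 0.003, 2.172]
wrist_force: [2.7, -5.0, 4.9]
finger_gap: 40.2
finger_force: 59.8
```

```bash
python3 m.py
```

```text
[ 520.7301145  -176.689164    105.22246727] [3.13997232e+00 2.54183668e-03 2.17242114e+00] [ 2.65604351 -5.01864735  4.8810536 ] [-1.05853403 -0.47389565 -0.51897036]
scene arm 31 [ 3.84774176 66.50200249 68.60595503] 86.7
top arm 24 [ 5.65760472 68.43308987 68.58429711] 85.3
```

step_arm(
  series=[0,0,-0.3,0,0.65,0,0,0,0,0.65,0,0,0,0,0.65,0,0,0,0,0.65,0,0,0,0,0.65,0,0,0,0,0.65],
)

```text
clock: 19.0
eef_pos: [520.8, -176.7, 105.2]
eef_rot: [3.14, 0.003, 2.172]
wrist_force: [0.9, -4.5, 7.6]
finger_gap: 39.8
finger_force: 59.8
```

```bash
python3 m.py; python3 - <<'E'
from h import *
p=np.load('scene.npz')['p'][100:310,150:470]; cv2.imwrite('pics/c6.png',cv2.resize(p,(800,525),interpolation=2))
E
```

```text
[ 520.7745572  -176.72995941  105.18929109] [3.13987940e+00 2.73298775e-03 2.17242719e+00] [ 0.90046057 -4.50959059  7.64517763] [-1.02496727 -0.29428683 -0.60418798]
scene arm 30 [ 4.906537   66.91649741 68.32568778] 85.8
top arm 25 [ 6.04690765 68.08877137 68.31632158] 84.9
```

View pics/c6.png

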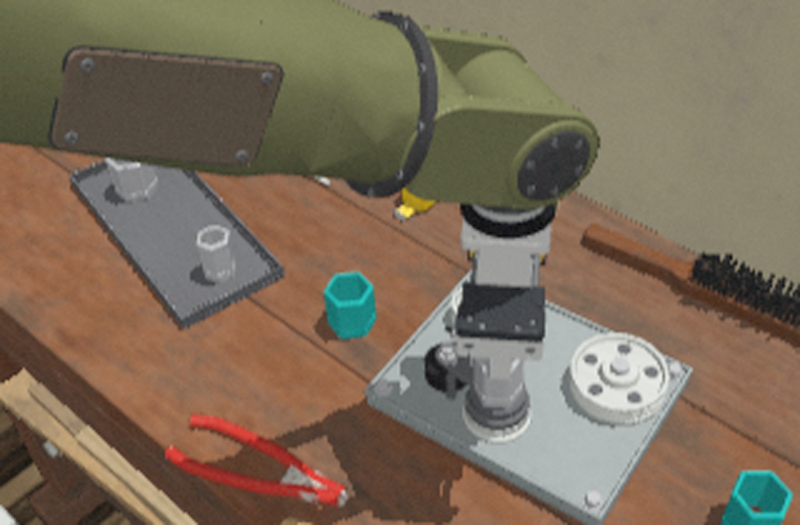

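The picture shows socket 30 seated on the nut at (498,385) and the arm swung back to its stop with the roller at (445,365). The big and small sockets are standing in the tray at (132,178) and (215,255). I'm handing in.

```bash
python3 -c "from cell import manip; print(manip.sign_off())"
```

```text
the job is handed in; nothing more can be done
None
```

I've handed the job in: the 36 socket stands in the tray beside the 24, and the 30 socket is home on the nut, still gripped and holding the tensioner arm back at its stop (measured about 0.70 rad).

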